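Change over a batch in the bench polisher

ROBOT

A 6-joint arm with a two-finger parallel gripper is mounted at the origin on a cart in front of the work surface, level with it; the furniture and walls round the work are solid. World frame = base frame: x ahead of the robot, y to its left, z up, the work surface at z = 0. Lengths are in m, angles in rad, forces in N, time in s.
With the tool pointing down it reaches from about 0.225 to 0.875 m from the base axis. Payload 3.4 kg.
Tool frame: the origin (TCP) lies on the centre line of the jaws, within the pads' length; the fingertips stand 17 mm ahead of it and the grasp point (between the pads) lies 2 mm behind it (nose_length is the distance from the TCP to the fingertips, in m); z points along the fingers, y is the line along which they close (so a half turn about z gives the same grasp; the last joint's range is limited). The gripper opens to 85 mm and grips with 20 to 120 N. Pads are 22 mm wide; open, the fingers measure 114 mm over their backs; the gripper's body (76 mm by 85 mm) begins 54 mm behind the grasp point. The pads swing forward as they close: fully open they stand 13 mm farther back than shut.
Start: joints at [1.18, 0.276, 1.505, -0, 1.361, -0.121], TCP at [0.153, 0.554, 0.248] pointing down, gripper open.
Joint ranges: [-2.89, 2.89], [-0.75, 2.08], [0.22, 2.7], [-1.18, 4.32], [0.11, 2.71], [-2.7, 2.7]. Speed limits (rad/s): [2.57, 2.57, 3.14, 3.14, 3.14, 3.14].

INTERFACE

Orientations are given as a unit quaternion [w, x, y, z].
In Python, from rig import get_state, get_image, sign_off, find_in, place_of, nose_length gives the robot as it stands.
- The arm moves only by the tool apply_moves, never from a script. Its argument "deltas" is one flat list of numbers, 5 for each row, row after row: the finger opening in mm, from 0 to 85.4, then the shift along the tool's x, y, z in mm, then the turn about the tool's z in degrees. A call has 1 to 12 rows; each row is the pose to reach, as a shift and turn from the pose commanded when the call began, along the tool's axes at that moment; what a row does not reach only later rows make up. A row lasts 1/12 s, in which the tool goes at most 41.7 mm and 7.16 degrees, less where a joint would pass 70% of its speed; a pose out of reach is approached as far as the arm can. A call with a gripper value outside its range is refused whole. The fingers move at their own pace and stop on an object; "squeeze" is the grip in N (left out, the last holds). Time passes only in rows, so rows that repeat a pose let the fingers close. It gives the time, the measured TCP pose, the force, the opening and the grip force at its end, in the units of the state.
- get_state(): the state, without advancing time (a new reading comes with each control period).
- get_image(name): name is "side" or "top" or "wrist"; returns a dict with "frame" (384x512x3 uint8, red, green, blue), "K" (3x3 intrinsics, pixels), "k1" (the pictures are not rectified: a ray, as slopes to the right and down, at radius r is drawn at 1 + k1 r^2 times it, then the intrinsics apply), "position" and "orientation" of the camera in the world. Camera axes: x right, y down, z forward; pixel columns grow to the right and rows downward; lengths in m; the calibration is good to about 2 mm. A picture is of the moment at which its call begins. There is no depth.
- sign_off(): hands the job in; it is judged then, once.
Trained networks look in a picture, given as the dict that the camera call returned (one of the last four; its "shot" number tells which), for a name from the list of things; names that differ only in an ending like _2 or _b are one class to them, and where a whole thing is asked for, a point or a joint stands for the part that bears it (a point fixed in the world has none). Each returns a list of dicts, best first, with "score" (0 to 1); they miss things now and then, are a little off and sometimes report something else, mostly with a low value. They report only what shows in the picture. A call takes as long as a camera call.
- find_in(query, picture): "point" ([column, row] in pixels, amid what is visible of it).
- place_of(query, picture): "point" ([column, row] in pixels: a listed point, or the origin of a listed thing).
The state is a dict: "clock": time; "qpos": joint angles; "qd": joint speeds; "effort": joint torques, N m; "position": TCP position; "ee_rot": TCP orientation; "contact_force": force on the tool from outside, world axes, zero at the start; "moment": the same for the moment, N m; "width": finger opening in m; "gripper_force": force on a finger pad.
Only numpy, scipy, OpenCV 4.12 (cv2) and the standard library are available. Lean on these libraries where they do the work, as an engineer would, in place of code of your own. Each camera call takes 0.05 s, during which the arm holds its last target. There are 200 camera calls.

TASK

Change the batch in the bench polisher: turn the isolator handle off, tip the bowl by its side lever so that every finished cap drops into the catch pan, and swing the bowl fully upright again. Then put all the raw caps standing on the bench into the bowl and turn the isolator back on. Never tip the bowl with the isolator on, and leave the other things on the bench where they are.

Things in the scene. Friction and masses are not known exactly. Their poses are not given: they have to be found in the camera images.
- handle (a joint): rotary handle on top of the isolator, on a vertical axis: 0 = on, its pointer end towards the box's right side (-y) where the stroke mark is; it turns 1.4 rad (80 degrees) anticlockwise seen from above to 1.4 = off, pointer end straight ahead (+x) at the ring mark. A sprung over-centre detent throws it to whichever end is nearer (middle 0.7 rad, about 0.1 N m at most) and holds it there
- handle_grip (a point): the isolator handle's grip: a black upright bar 66 long, 14 wide and 30 mm high, on the turning axis, above a grey switch box 95 x 95 x 46 mm that is bolted down; this point is on the axis, 13 mm under the bar's top, 75 mm above the bench; x runs along the bar to its pointer end, and turns with it
- bowl (a joint): tilt of the polishing bowl on its trunnions: 0 = upright on its stop, grows as the mouth tips over towards the front (the stand's -x) to its stop at 2.3 rad, mouth well down over the pan; stiff (about 0.22 N m), it stays where it is left
- pivot (a point): fixed point on the bolted-down stand, on the bowl's tilt axis in the middle of the bowl, 170 mm above the bench; x points to the stand's back, y along the tilt axis to the lever's side. Two posts at y = +-92 mm rise to 188 mm above the bench
- bowl_floor (a point): centre of the bowl's inner floor, 38 mm from the pivot, z towards the mouth. The bowl is a round steel vessel, inside radius 46 mm at the floor and 62 mm at the mouth, wall 4 mm, 80 mm deep inside
- bowl_mouth (a point): centre of the bowl's mouth, in the plane of its rim, outside radius 66 mm; 42 mm from the pivot, 212 mm above the bench when upright
- lever_bar (a point): middle of the free part of the lever's grip bar, a round steel bar 12 mm thick along the stand's y, 59 mm long with a 20 mm ball at its outer end; it is fixed to the bowl and travels with it on an arc of 90 mm radius about the tilt axis, 139 mm to the side of the pivot. With the bowl upright the lever leans 1.15 rad from vertical to the back, with the bowl tipped to the stop 1.15 rad to the front, so the bar is always above the axis and open from above
- pan (a point): centre of the floor of the open steel catch pan under and in front of the bowl, fixed to the stand, 230 (x) by 160 (y) mm, walls 45 mm high and 3 mm thick; this point is 4 mm above the bench, axes as pivot
- done0_c (a point): finished cast aluminium end cap: a 36 mm round skirt 18 mm high with a 24 mm round boss on top, 30 mm high in all, about 60 g; this point is its centre, half-way up, z along its axis towards the boss; lies in the bowl at the start; may be absent
- done1_c (a point): finished cast aluminium end cap: a 36 mm round skirt 18 mm high with a 24 mm round boss on top, 30 mm high in all, about 60 g; this point is its centre, half-way up, z along its axis towards the boss; lies in the bowl at the start; may be absent
- done2_c (a point): finished cast aluminium end cap: a 36 mm round skirt 18 mm high with a 24 mm round boss on top, 30 mm high in all, about 60 g; this point is its centre, half-way up, z along its axis towards the boss; lies in the bowl at the start; may be absent
- raw0_c (a point): raw cast aluminium end cap: a 36 mm round skirt 18 mm high with a 24 mm round boss on top, 30 mm high in all, about 60 g; this point is its centre, half-way up, z along its axis towards the boss; stands on the bench at the start, boss up; may be absent
- raw1_c (a point): raw cast aluminium end cap: a 36 mm round skirt 18 mm high with a 24 mm round boss on top, 30 mm high in all, about 60 g; this point is its centre, half-way up, z along its axis towards the boss; stands on the bench at the start, boss up; may be absent
- raw2_c (a point): raw cast aluminium end cap: a 36 mm round skirt 18 mm high with a 24 mm round boss on top, 30 mm high in all, about 60 g; this point is its centre, half-way up, z along its axis towards the boss; stands on the bench at the start, boss up; may be absent
- raw3_c (a point): raw cast aluminium end cap: a 36 mm round skirt 18 mm high with a 24 mm round boss on top, 30 mm high in all, about 60 g; this point is its centre, half-way up, z along its axis towards the boss; stands on the bench at the start, boss up; may be absent
- tape: tape measure 33 x 76 x 67 mm, standing on the bench; bystander; origin at the centre of its underside
- sander: cork-backed sanding block 61 x 106 x 29 mm; bystander; origin at the centre of its underside
- roll: roll of masking tape lying flat, 74 mm across, 24 mm high; bystander; origin at the centre of its underside
- glue: bottle of wood glue 42 x 58 x 178 mm, standing; bystander; origin at the centre of its underside
- trysquare: try square 100 x 157 x 13 mm lying flat; bystander; origin at the centre of its underside

How it is judged:
On the way, in this order (a step that is already met when the one before it is completed fails the run):
1. isolator off (value of joint handle above 1.2 rad), for 0.2 s.
2. every finished cap in the catch pan, isolator still off (value of joint handle above 1.2 rad and x of done0_c in the frame of pan between -0.115 and 0.115 m and y of done0_c in the frame of pan between -0.08 and 0.08 m and z of done0_c in the frame of pan between 0 and 0.06 m and x of done1_c in the frame of pan between -0.115 and 0.115 m and y of done1_c in the frame of pan between -0.08 and 0.08 m and z of done1_c in the frame of pan between 0 and 0.06 m and x of done2_c in the frame of pan between -0.115 and 0.115 m and y of done2_c in the frame of pan between -0.08 and 0.08 m and z of done2_c in the frame of pan between 0 and 0.06 m), for 0.2 s.
3. bowl upright again, isolator still off (value of joint handle above 1.2 rad and value of joint bowl below 0.12 rad), for 0.2 s.
4. every raw cap in the upright bowl, isolator still off (all of step 3 and x of raw0_c in the frame of bowl_floor between -0.06 and 0.06 m and y of raw0_c in the frame of bowl_floor between -0.06 and 0.06 m and z of raw0_c in the frame of bowl_floor between 0 and 0.08 m and x of raw1_c in the frame of bowl_floor between -0.06 and 0.06 m and y of raw1_c in the frame of bowl_floor between -0.06 and 0.06 m and z of raw1_c in the frame of bowl_floor between 0 and 0.08 m and x of raw2_c in the frame of bowl_floor between -0.06 and 0.06 m and y of raw2_c in the frame of bowl_floor between -0.06 and 0.06 m and z of raw2_c in the frame of bowl_floor between 0 and 0.08 m and x of raw3_c in the frame of bowl_floor between -0.06 and 0.06 m and y of raw3_c in the frame of bowl_floor between -0.06 and 0.06 m and z of raw3_c in the frame of bowl_floor between 0 and 0.08 m), for 0.2 s.
5. isolator on (value of joint handle below 0.2 rad), for 0.2 s.
At the end, for the whole second after the job is handed in: The isolator is on (handle below 0.2 rad), the bowl upright (within 0.12 rad of its stop), every finished cap lies in the catch pan and every raw cap in the bowl (centres inside the walls) (value of joint handle below 0.2 rad and value of joint bowl below 0.12 rad and x of done0_c in the frame of pan between -0.115 and 0.115 m and y of done0_c in the frame of pan between -0.08 and 0.08 m and z of done0_c in the frame of pan between 0 and 0.06 m and x of done1_c in the frame of pan between -0.115 and 0.115 m and y of done1_c in the frame of pan between -0.08 and 0.08 m and z of done1_c in the frame of pan between 0 and 0.06 m and x of done2_c in the frame of pan between -0.115 and 0.115 m and y of done2_c in the frame of pan between -0.08 and 0.08 m and z of done2_c in the frame of pan between 0 and 0.06 m and x of raw0_c in the frame of bowl_floor between -0.06 and 0.06 m and y of raw0_c in the frame of bowl_floor between -0.06 and 0.06 m and z of raw0_c in the frame of bowl_floor between 0 and 0.08 m and x of raw1_c in the frame of bowl_floor between -0.06 and 0.06 m and y of raw1_c in the frame of bowl_floor between -0.06 and 0.06 m and z of raw1_c in the frame of bowl_floor between 0 and 0.08 m and x of raw2_c in the frame of bowl_floor between -0.06 and 0.06 m and y of raw2_c in the frame of bowl_floor between -0.06 and 0.06 m and z of raw2_c in the frame of bowl_floor between 0 and 0.08 m and x of raw3_c in the frame of bowl_floor between -0.06 and 0.06 m and y of raw3_c in the frame of bowl_floor between -0.06 and 0.06 m and z of raw3_c in the frame of bowl_floor between 0 and 0.08 m); the robot touches nothing.
It fails at once if the bowl is tipped (more than 0.4 rad) while the isolator is on (value of joint bowl above 0.4 rad and value of joint handle below 0.4 rad).
It fails at once if one of the bystanders is moved more than 4 cm (distance of any of tape, sander, roll, glue, trysquare from where it was at the start of the episode above 0.04 m).
Of done0, done1, done2 only 2 to 3 are there at a start; the rules pass over those that are not, and their reading is None.
Of raw0, raw1, raw2, raw3 only 3 to 4 are there at a start; the rules pass over those that are not, and their reading is None.
At some moment in a run one of raw0, raw1, raw2, raw3 may be knocked a few centimetres aside while the robot is not near it.
Once in a run the grip may slacken for a moment while it holds something.
It also fails if it takes over 210 s, if anything falls off the work surface, if the arm or the gripper's body presses on something with over 40 N, if the wrist force passes 120 N, or if a joint passes its speed limit or range.

## Working session

There is one attempt and no reset: what is moved stays moved. The work goes in short steps, Python scripts to look and compute and a tool call to move; the robot and the scene stay as the last step left them, time stands still between calls to the robot, and variables do not carry over. Pictures are saved under pics/ and viewed, at most 14 in all, crops included, and the job is handed in when it is done.

Besides the shell and the picture viewer there is one more tool, called after ">>>" as name(argument=value, ...), one argument or row to a line, values as JSON. apply_moves: Moves the arm, as the interface text tells. Its arguments: {"type":"object","properties":{"deltas":{"type":"array"},"squeeze":{"type":"number"}},"required":["deltas"]}

```bash
mkdir -p pics
cat > h.py <<'E'
import numpy as np, cv2
from scipy.spatial.transform import Rotation as R
from rig import *
def rot(q): return R.from_quat(np.r_[q[1:],q[0]]).as_matrix()
def ray(p,im):
    K=np.array(im["K"]);k=im["k1"]
    u=cv2.undistortPoints(np.array([[p]],float),K,np.array([k,0,0,0,0.]))[0,0]
    d=rot(im["orientation"])@np.r_[u,1]
    return np.array(im["position"]),d
def atz(p,im,z):
    o,d=ray(p,im); return o+d*(z-o[2])/d[2]
def tri(rs):
    A=0;b=0
    for o,d in rs:
        d=d/np.linalg.norm(d);P=np.eye(3)-np.outer(d,d);A=A+P;b=b+P@o
    return np.linalg.solve(A,b)
def save(im,n): cv2.imwrite("pics/%s.png"%n,cv2.cvtColor(im["frame"],cv2.COLOR_RGB2BGR))
def proj(X,im):
    x=rot(im["orientation"]).T@(np.array(X)-im["position"]);u=x[:2]/x[2];u=u*(1+im["k1"]*(u@u))
    return (np.array(im["K"])@np.r_[u,1])[:2]
np.set_printoptions(precision=4,suppress=True)
E
python3 - <<'E'
from h import *
ims={n:get_image(n) for n in("side","top","wrist")}
for n,im in ims.items(): save(im,n+"0"); print(n,np.array(im["position"]),rot(im["orientation"])[:,2],im["K"][0][0],im["k1"])
Z=dict(handle_grip=.075,pivot=.17,bowl_floor=.132,bowl_mouth=.212,lever_bar=.207,pan=.004,raw0_c=.015,done0_c=.15,tape=0,sander=0,roll=0,glue=0,trysquare=0)
for q,z in Z.items():
    for n in("side","top"):
        for r in place_of(q,ims[n])[:6]:
            if r["score"]>.25: print(q,n,np.round(r["point"]),round(r["score"],2),atz(r["point"],ims[n],z))
print(get_state(),nose_length)
E
```

```text
side [ 0.3926 -1.4777  0.7083] [ 0.0813  0.9288 -0.3616] 409.4278576304364 0.037776637343665403
top [0.4773 0.0346 1.2329] [ 0.0685 -0.0327 -0.9971] 347.03304722908166 -0.018328966637600936
wrist [0.091  0.5708 0.3726] [ 0.25   -0.0702 -0.9657] 330.6056718315501 -0.0896714042357266
handle_grip side [253. 264.] 0.44 [ 0.4667 -0.4088  0.075 ]
handle_grip top [369. 223.] 0.67 [ 0.462  -0.3739  0.075 ]
handle_grip top [148. 243.] 0.58 [0.3933 0.3638 0.075 ]
pivot side [255. 179.] 0.68 [0.5068 0.0969 0.17  ]
pivot top [218. 212.] 0.62 [0.4939 0.1251 0.17  ]
pivot top [151. 239.] 0.41 [0.4122 0.328  0.17  ]
bowl_floor side [251. 186.] 0.69 [0.4908 0.1179 0.132 ]
bowl_floor side [306. 247.] 0.64 [ 0.6227 -0.4142  0.132 ]
bowl_floor top [300. 233.] 0.72 [ 0.4291 -0.1301  0.132 ]
bowl_floor top [217. 213.] 0.7 [0.4929 0.1321 0.132 ]
bowl_mouth side [254. 170.] 0.59 [0.4998 0.0883 0.212 ]
bowl_mouth side [279. 240.] 0.42 [ 0.5261 -0.5219  0.212 ]
bowl_mouth top [217. 210.] 0.58 [0.5005 0.1254 0.212 ]
lever_bar side [269. 159.] 0.69 [0.5795 0.2703 0.207 ]
lever_bar top [171. 183.] 0.97 [0.5793 
[... 797 characters left out ...]
lue top [134. 178.] 0.69 [0.6185 0.44   0.    ]
glue top [371. 224.] 0.68 [ 0.4564 -0.4076  0.    ]
trysquare side [225. 194.] 0.58 [0.3822 0.3845 0.    ]
trysquare top [149. 244.] 0.72 [0.3868 0.3813 0.    ]
{'clock': 1.45, 'qpos': array([ 1.18  ,  0.2759,  1.5049,  0.    ,  1.3607, -0.121 ]), 'qd': array([-0.0007,  0.0013,  0.0012, -0.0001,  0.0009,  0.0002]), 'effort': array([ -0.0002, -41.6653, -24.6095,  -0.0002,   0.0003,  -0.    ]), 'position': array([0.1533, 0.5542, 0.2483]), 'ee_rot': array([-0.    ,  0.1345,  0.9909,  0.    ]), 'contact_force': array([-0.6706, -0.0613,  0.6928]), 'moment': array([ 0.0291, -0.0391,  0.015 ]), 'gripper_force': 0.0, 'width': 0.08578535287040723} 0.017
```

```bash
python3 -c "
import cv2,numpy as np
a=[cv2.imread('pics/%s0.png'%n) for n in('side','top')]
cv2.imwrite('pics/both0.png',cv2.resize(np.vstack(a),(800,1200))[:600]) 
cv2.imwrite('pics/top0b.png',cv2.resize(a[1],(800,600)))"
```

```text
(no output)
```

View pics/both0.png

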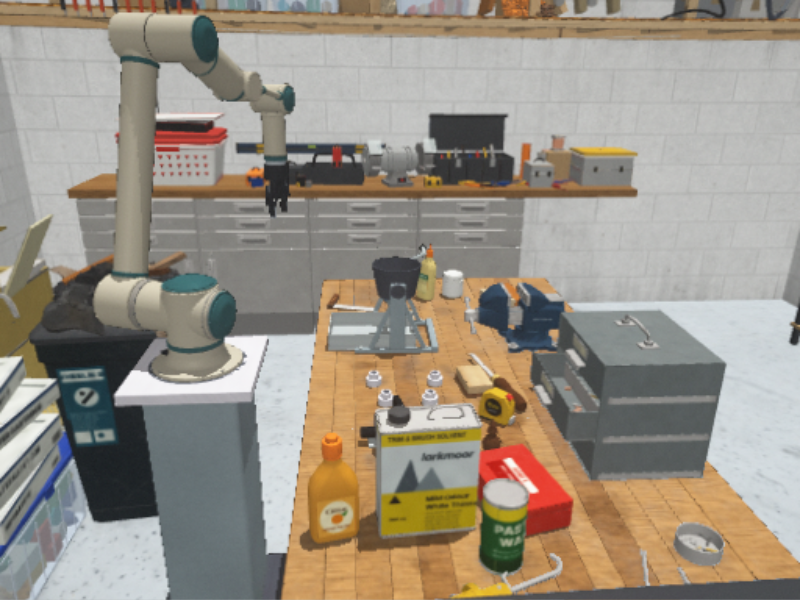

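View pics/top0b.png

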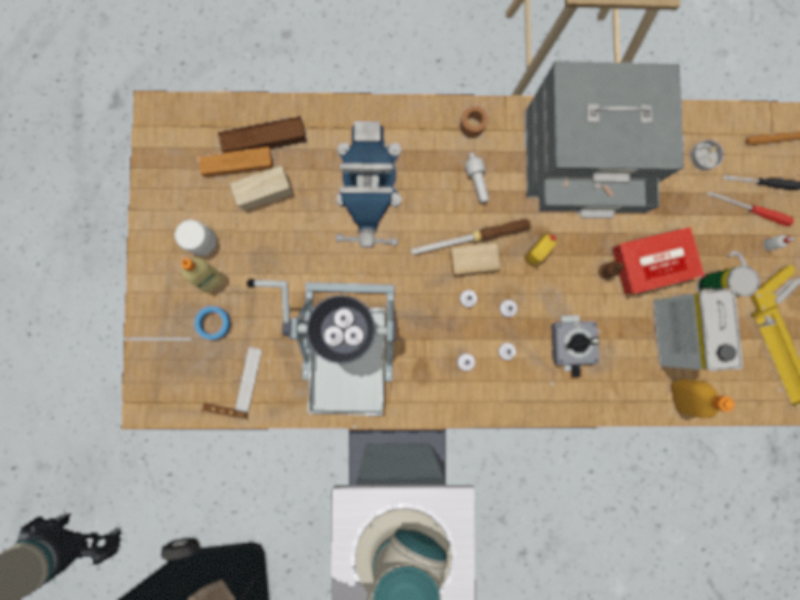

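Side view: bowl stand around (395,290), raw caps at (373,378), (434,378), (386,397) and (429,397). In the top view (800 px wide) there are three finished caps in the bowl at (343,328), four raw caps at (469,298), (509,308), (467,362), (508,351), and the isolator at (577,342). I'll go above the isolator first.

>>> apply_moves(
  deltas=[85, -500, -810, -50, 0, 85, -500, -810, -50, 0, 85, -500, -810, -50, 0, 85, -500, -810, -50, 0, 85, -500, -810, -50, 0, 85, -500, -810, -50, 0, 85, -500, -810, -50, 0, 85, -500, -810, -50, 0, 85, -500, -810, -50, 0, 85, -500, -810, -50, 0, 85, -500, -810, -50, 0, 85, -500, -810, -50, 0],
)

```text
clock: 2.45
position: [0.2926, 0.073, 0.2751]
ee_rot: [0.001, 0.134, 0.991, 0.0]
contact_force: [1.8, 1.2, -0.2]
width: 0.085
gripper_force: 0.0
```

```bash
cat >> h.py <<'E'
def go(X,yx=None):
    "tool shift (mm) and turn (deg) to reach world X with tool-x heading yx (deg)"
    s=get_state();T=rot(s["ee_rot"]);h=np.degrees(np.arctan2(T[1,0],T[0,0]))
    t=0 if yx is None else -((yx-h+180)%360-180)
    print("pos",s["position"],"head %.1f"%h,"w %.4f"%s["width"],"t %.1f"%s["clock"],"F",s["contact_force"],"q",s["qpos"],"grip %.1f"%s["gripper_force"])
    print("  shift",np.round((T.T@(np.array(X)-s["position"]))*1000,1),"turn %.1f"%t)
E
python3 -c "
from h import *
go([.42,-.36,.30],100)
im=get_image('top')
for p in((469,298),(509,308),(467,362),(508,351)): print(atz(np.array(p)*.64,im,.03))"
```

```text
pos [0.2926 0.073  0.2751] head 164.6 w 0.0850 t 2.5 F [ 1.8342  1.2152 -0.1655] q [ 0.0122 -0.1772  1.9261  0.0002  1.3905 -1.2895] grip 0.0
  shift [-238.  -383.6  -24.8] turn 64.6
[ 0.5723 -0.1476  0.03  ]
[ 0.5502 -0.2374  0.03  ]
[ 0.4299 -0.1422  0.03  ]
[ 0.4543 -0.2341  0.03  ]
```

>>> apply_moves(
  deltas=[85, -240, -390, -25, 65, 85, -240, -390, -25, 65, 85, -240, -390, -25, 65, 85, -240, -390, -25, 65, 85, -240, -390, -25, 65, 85, -240, -390, -25, 65, 85, -240, -390, -25, 65, 85, -240, -390, -25, 65, 85, -240, -390, -25, 65, 85, -240, -390, -25, 65, 85, -240, -390, -25, 65, 85, -240, -390, -25, 65],
)

```text
clock: 3.5
position: [0.4224, -0.3728, 0.2983]
ee_rot: [0.002, 0.647, 0.762, -0.002]
contact_force: [0.3, 0.1, 0.6]
width: 0.0848
gripper_force: 0.0
```

Run:
```python
from h import *
go([.42,-.36,.30],100)
w=get_image('wrist');t=get_image('top');s=get_image('side');save(w,'w1');save(t,'t1')
for n,im in(('w',w),('t',t),('s',s)):
    for q,z in(('handle_grip',.075),('raw0_c',.015)):
        for r in place_of(q,im)[:5]:
            if r["score"]>.2: print(n,q,np.round(r["point"]),round(r["score"],2),atz(r["point"],im,z))
```

```text
pos [ 0.4224 -0.3728  0.2983] head 99.3 w 0.0848 t 3.5 F [0.3265 0.1265 0.6358] q [-0.845   0.2323  1.4425 -0.0024  1.462  -1.0072] grip 0.0
  shift [13.  -0.3 -1.8] turn -0.7
w handle_grip [306. 186.] 0.97 [ 0.4762 -0.3845  0.075 ]
t handle_grip [368. 219.] 0.44 [ 0.4728 -0.3687  0.075 ]
t raw0_c [299. 193.] 0.6 [ 0.5668 -0.145   0.015 ]
s handle_grip [254. 261.] 0.53 [ 0.4686 -0.393   0.075 ]
s handle_grip [306. 248.] 0.48 [ 0.6458 -0.3158  0.075 ]
```

View pics/w1.png

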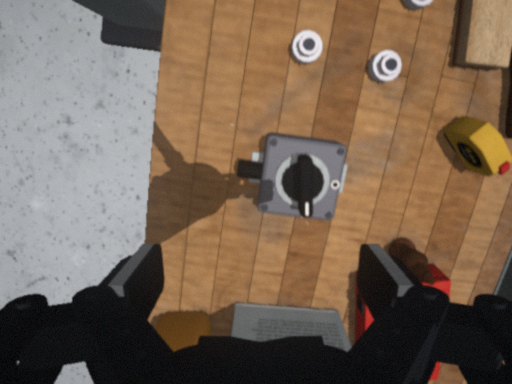

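Wrist view: isolator box centre about (303,177), bar along the column direction with its white pointer end at (306,212), and the ring mark on the right (+x) at (336,185).

Run:
```python
from h import *
w=get_image('wrist')
a,b=atz((302,154),w,.088),atz((306,216),w,.088);c=(a+b)/2
print(a,b,c,np.degrees(np.arctan2(*(b-a)[1::-1])),np.linalg.norm(b-a))
cs=[atz(p,w,.046) for p in((268,134),(347,145),(334,219),(258,210))]
print(np.mean(cs,0),np.degrees(np.arctan2(*(cs[1]-cs[0])[1::-1])),np.degrees(np.arctan2(*(cs[2]-cs[3])[1::-1])),np.linalg.norm(cs[1]-cs[0]))
go([.473,-.381,.15],99)
```

```text
[ 0.4605 -0.3392  0.088 ] [ 0.478  -0.4042  0.088 ] [ 0.4692 -0.3717  0.088 ] -74.909091246922 0.0672442724081245
[ 0.4722 -0.372   0.046 ] 1.9747800326992824 2.4163391477450826 0.09181687266617955
pos [ 0.4201 -0.364   0.3   ] head 99.6 w 0.0849 t 4.0 F [-0.4108  0.6774  0.0506] q [-0.8392  0.2221  1.452   0.0002  1.4668 -1.0068] grip 0.0
  shift [-25.5  49.2 150.1] turn 0.6
```

>>> apply_moves(
  deltas=[85, -16, 49, 150, -2.4, 85, -16, 49, 150, -2.4, 85, -16, 49, 150, -2.4, 85, -16, 49, 150, -2.4, 85, -16, 49, 180, -2.4, 85, -16, 49, 200, -2.4, 85, -16, 49, 215, -2.4, 85, -16, 49, 222, -2.4, 85, -16, 49, 222, -2.4, 20, -16, 49, 222, -2.4, 0, -16, 49, 222, -2.4, 0, -16, 49, 222, -2.4],
  squeeze=40,
)

```text
clock: 5.0
position: [0.4719, -0.3734, 0.0791]
ee_rot: [0.002, 0.63, 0.777, -0.0]
contact_force: [-0.2, 0.3, -0.4]
width: 0.0513
gripper_force: 0.0
```

>>> apply_moves(
  deltas=[0, 0, 0, 0, 0, 0, 0, 0, 0, 0, 0, 0, 0, 0, 0, 0, 0, 0, 0, 0, 0, 0, 0, 0, 0],
)

```text
clock: 5.42
position: [0.4713, -0.3729, 0.0782]
ee_rot: [0.0, 0.63, 0.777, -0.0]
contact_force: [-1.6, 0.5, 4.9]
width: 0.0133
gripper_force: 40.3
```

```bash
python3 -c "
from h import *
go([.471,-.372,.078],182)"
```

```text
pos [ 0.4713 -0.3729  0.0782] head 101.9 w 0.0133 t 5.4 F [-1.6026  0.5209  4.9408] q [-0.7852  0.451   1.6889 -0.      1.0009 -0.9935] grip 40.3
  shift [ 0.9 -0.1  0.2] turn -80.1
```

>>> apply_moves(
  deltas=[0, 0, 0, 0, -7, 0, 0, 0, 0, -14, 0, 0, 0, 0, -21, 0, 0, 0, 0, -28, 0, 0, 0, 0, -35, 0, 0, 0, 0, -42, 0, 0, 0, 0, -49, 0, 0, 0, 0, -56, 0, 0, 0, 0, -63, 0, 0, 0, 0, -70, 0, 0, 0, 0, -77, 0, 0, 0, 0, -80],
)

```text
clock: 6.42
position: [0.4623, -0.3845, 0.0784]
ee_rot: [-0.008, -0.022, 1.0, -0.01]
contact_force: [-28.6, -30.3, 2.8]
width: 0.0133
gripper_force: 41.3
```

>>> apply_moves(
  deltas=[0, 0, 0, 0, 0, 85, 0, 0, 0, 0, 85, 0, 0, 0, 0, 85, 0, 0, 0, 0, 85, 0, 0, 0, 0, 85, 0, 0, -40, 0, 85, 0, 0, -80, 0, 85, 0, 0, -120, 0, 85, 0, 0, -160, 0, 85, 0, 0, -200, 0, 85, 0, 0, -220, 0, 85, 0, 0, -220, 0],
)

```text
clock: 7.42
position: [0.4737, -0.3735, 0.3038]
ee_rot: [0.004, -0.018, 1.0, -0.004]
contact_force: [0.5, -0.0, -0.0]
width: 0.0848
gripper_force: 0.0
```

Run:
```python
from h import *
go([.42,-.36,.30],182)
w=get_image('wrist');t=get_image('top');save(w,'w2');save(t,'t2');s=get_image('side')
ps=[t["position"]]
for q,z in(('lever_bar',.207),('pivot',.17),('bowl_mouth',.212),('pan',.004)):
    r=[x for x in place_of(q,t) if x["score"]>.4][:1]; r2=[x for x in place_of(q,s) if x["score"]>.4][:1]
    if r and r2: print(q,atz(r[0]["point"],t,z),atz(r2[0]["point"],s,z),tri([ray(r[0]["point"],t),ray(r2[0]["point"],s)]))
f=t["frame"][165:290,150:280];im=cv2.resize(f,None,fx=4.5,fy=4.5,interpolation=cv2.INTER_CUBIC)
ww=cv2.resize(w["frame"],(267,200));o=np.zeros((im.shape[0],im.shape[1]+180,3),np.uint8);o[:,:im.shape[1]]=im;o=o[:,:780]
o[:135,600:780]=cv2.resize(w["frame"],(180,135))
cv2.imwrite('pics/t2c.png',o[:,:,::-1])
```

```text
pos [ 0.4737 -0.3735  0.3038] head -178.0 w 0.0848 t 7.4 F [ 0.4618 -0.0018 -0.038 ] q [-0.7834  0.2885  1.351   0.0007  1.4904 -2.3898] grip 0.0
  shift [53.2 15.4  3.2] turn 0.0
pivot [0.4972 0.1303 0.17  ] [0.5122 0.098  0.17  ] [0.506  0.1307 0.1589]
bowl_mouth [0.5038 0.1196 0.212 ] [0.4943 0.1223 0.212 ] [0.4989 0.1198 0.2128]
pan [0.4323 0.1208 0.004 ] [0.4203 0.1105 0.004 ] [ 0.4263  0.1214 -0.0011]Traceback (most recent call last):
  File "<stdin>", line 10, in <module>
ValueError: could not broadcast input array from shape (135,180,3) into shape (135,165,3)
```

Run:
```python
import cv2,numpy as np
t=cv2.imread('pics/t2.png');w=cv2.imread('pics/w2.png')
im=cv2.resize(t[165:290,150:280],(468,450),interpolation=cv2.INTER_CUBIC)
o=np.zeros((450,800,3),np.uint8);o[:,:468]=im;o[:249,468:]=cv2.resize(w,(332,249))
cv2.imwrite('pics/t2c.png',o)
```

```text
(no output)
```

View pics/t2c.png

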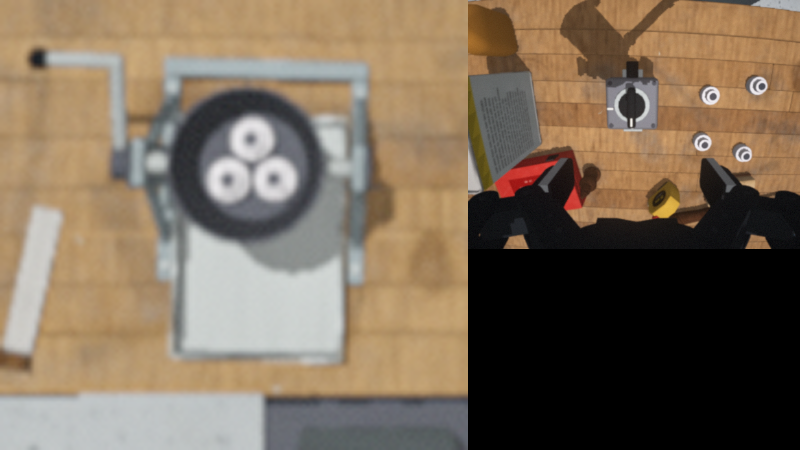

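Crop: the lever bar runs from the ball at (38,58) to the elbow at (118,60), and three finished caps are in the bowl. The wrist inset shows the pointer end at +x, so the isolator is off. Now to the lever.

Run:
```python
from h import *
t=get_image('top');f=lambda x,y:(150+x/3.6,165+y/3.6)
a,b=atz(f(38,58),t,.207),atz(f(117,61),t,.207);print(a,b,np.linalg.norm(a-b),np.degrees(np.arctan2(*(a-b)[1::-1])))
for x,y in((165,68),(368,68)):print('backbar',atz(f(x,y),t,.0))
for x,y in((170,357),(342,360)):print('panfront',atz(f(x,y),t,.045))
print([ (np.round(x["point"]),x["score"],atz(x["point"],t,.207)) for x in place_of('lever_bar',t)[:2]])
go([.58,.262,.30],90)
```

```text
[0.585  0.2925 0.207 ] [0.5829 0.228  0.207 ] 0.06449501675171113 88.07414103193044
backbar [0.5975 0.2198 0.    ]
backbar [0.5984 0.0196 0.    ]
panfront [0.3213 0.2047 0.045 ]
panfront [0.3182 0.0437 0.045 ]
[(array([172., 183.]), 0.8, array([0.5787, 0.2579, 0.207 ]))]
pos [ 0.4711 -0.3727  0.2971] head -178.1 w 0.0846 t 8.1 F [-0.1028 -0.2854  0.2731] q [-0.7852  0.2936  1.3598  0.0001  1.4889 -2.3898] grip 0.0
  shift [-130.3  630.7   -2.6] turn 91.9
```

>>> apply_moves(
  deltas=[85, -130, 631, -15, 92, 85, -130, 631, -15, 92, 85, -130, 631, -15, 92, 85, -130, 631, -15, 92, 85, -130, 631, -15, 92, 85, -130, 631, -15, 92, 85, -130, 631, -15, 92, 85, -130, 631, -15, 92, 85, -130, 631, -15, 92, 85, -130, 631, -15, 92, 85, -130, 631, -15, 92, 85, -130, 631, -15, 92],
)

```text
clock: 9.07
position: [0.5499, 0.0851, 0.3086]
ee_rot: [0.0, 0.629, 0.777, 0.0]
contact_force: [0.8, -0.4, -0.2]
width: 0.0847
gripper_force: 0.0
```

```bash
python3 -c "
from h import *
go([.58,.262,.31],90)"
```

```text
pos [0.5499 0.0851 0.3086] head 102.0 w 0.0847 t 9.1 F [ 0.7601 -0.4399 -0.238 ] q [ 0.0286  0.2197  1.4344 -0.      1.4868 -0.1816] grip 0.0
  shift [166.7  66.3  -1.4] turn 12.0
```

>>> apply_moves(
  deltas=[85, 167, 66, -2, 12, 85, 167, 66, -2, 12, 85, 167, 66, -2, 12, 85, 167, 66, -2, 12, 85, 167, 66, -2, 12, 85, 167, 66, -2, 12, 85, 167, 66, -2, 12, 85, 167, 66, -2, 12],
)

```text
clock: 9.73
position: [0.5784, 0.2594, 0.3102]
ee_rot: [0.0, 0.705, 0.709, -0.001]
contact_force: [0.3, 0.3, 0.1]
width: 0.085
gripper_force: 0.0
```

Run:
```python
from h import *
w=get_image('wrist');save(w,'w3')
for q,z in(('lever_bar',.207),('bowl_mouth',.212)):
    print(q,[(np.round(x["point"]),round(x["score"],2),atz(x["point"],w,z)) for x in place_of(q,w)[:2]])
go([.581,.262,.209],90)
```

```text
lever_bar [(array([180., 328.]), 0.73, array([0.5143, 0.1497, 0.207 ])), (array([266., 202.]), 0.62, array([0.5839, 0.2579, 0.207 ]))]
bowl_mouth [(array([165., 360.]), 0.6, array([0.5005, 0.1206, 0.212 ])), (array([160., 254.]), 0.16, array([0.5053, 0.2182, 0.212 ]))]
pos [0.5786 0.259  0.3107] head 90.3 w 0.0848 t 9.9 F [ 0.6595  0.1222 -0.4174] q [ 0.3113  0.3414  1.257  -0.0004  1.5431  0.3068] grip 0.0
  shift [  3.1   2.4 101.7] turn 0.3
```

View pics/w3.png

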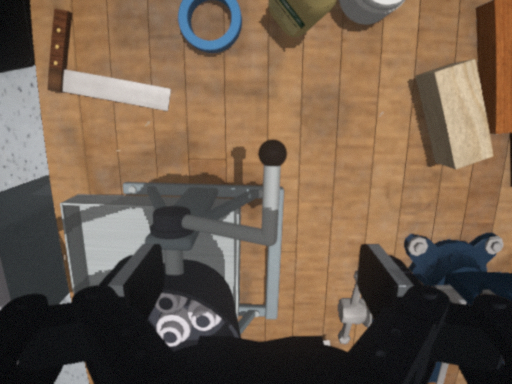

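Wrist view: the bar runs from the ball at (272,153) to the elbow (270,235), x about 0.583, as expected; finished caps at (172,328), (203,318), (170,300). I'll fork the bar loosely and swing it.

>>> apply_moves(
  deltas=[60, 3, 4, 30, 0, 60, 3, 4, 60, 0, 60, 3, 4, 85, 0, 60, 3, 4, 104, 0, 60, 3, 4, 104, 0, 30, 3, 4, 104, 0, 20, 3, 4, 104, 0, 20, 3, 4, 104, 0, 20, 3, 4, 104, 0],
  squeeze=40,
)

```text
clock: 10.63
position: [0.5835, 0.2637, 0.2083]
ee_rot: [0.001, 0.705, 0.709, 0.002]
contact_force: [0.0, -0.1, -0.1]
width: 0.02
gripper_force: 0.0
```

>>> apply_moves(
  deltas=[20, 0, -4, -8, 0, 20, 0, -9, -16, 0, 20, 0, -15, -23, 0, 20, 0, -21, -29, 0, 20, 0, -28, -35, 0, 20, 0, -35, -40, 0, 20, 0, -43, -44, 0, 20, 0, -51, -48, 0, 20, 0, -60, -50, 0, 20, 0, -69, -52, 0, 20, 0, -78, -53, 0, 20, 0, -82, -53, 0],
)

```text
clock: 11.63
position: [0.4997, 0.2634, 0.2611]
ee_rot: [0.0, 0.705, 0.71, 0.001]
contact_force: [3.8, -1.2, 4.0]
width: 0.0201
gripper_force: 1.8
```

Run:
```python
from h import *
go([.501,.262,.259],90)
s=get_image('side');t=get_image('top')
for n,im in(('s',s),('t',t)):
  for q in('lever_bar',):print(n,[(np.round(x["point"]),round(x["score"],2),atz(x["point"],im,.26)) for x in place_of(q,im)[:2]],proj([.501,.262,.26],im))
```

```text
pos [0.4997 0.2634 0.2611] head 90.4 w 0.0201 t 11.6 F [ 3.7782 -1.1862  3.9727] q [0.3617 0.2524 1.5063 0.0003 1.3803 0.3547] grip 1.8
  shift [-1.4  1.3  2.1] turn 0.4
s [(array([254., 146.]), 0.69, array([0.5147, 0.2924, 0.26  ]))] [251.4395 147.544 ]
t [(array([164., 210.]), 0.81, array([0.4985, 0.2685, 0.26  ]))] [166.1562 209.2057]
```

The bar is travelling in the fork (contact 5 N), so I'll continue to the stop.

>>> apply_moves(
  deltas=[20, 0, -9, 0, 0, 20, 0, -18, 2, 0, 20, 0, -27, 4, 0, 20, 0, -36, 7, 0, 20, 0, -44, 11, 0, 20, 0, -52, 16, 0, 20, 0, -60, 21, 0, 20, 0, -67, 27, 0, 20, 0, -74, 34, 0, 20, 0, -80, 41, 0, 20, 0, -85, 49, 0, 20, 0, -87, 53, 0],
)

```text
clock: 12.83
position: [0.417, 0.2631, 0.2069]
ee_rot: [0.003, 0.705, 0.71, 0.004]
contact_force: [12.0, -0.1, 8.1]
width: 0.0202
gripper_force: 6.1
```

>>> apply_moves(
  deltas=[20, 0, -2, 2, 0, 20, 0, -4, 4, 0, 20, 0, -5, 4, 0, 20, 0, -5, 4, 0, 20, 0, -5, 4, 0],
)

```text
clock: 13.25
position: [0.4168, 0.2631, 0.2051]
ee_rot: [0.006, 0.705, 0.71, 0.008]
contact_force: [16.9, -1.0, 5.4]
width: 0.0198
gripper_force: 8.8
```

Run:
```python
from h import *
go([.583,.262,.207],90)
s=get_image('side');t=get_image('top');w=get_image('wrist')
o=np.zeros((600,800,3),np.uint8)
o[:300,:400]=cv2.resize(s["frame"][150:240,200:320],(400,300));o[300:,:400]=cv2.resize(t["frame"][180:285,155:295],(400,300));o[300:,400:]=cv2.resize(w["frame"],(400,300))
cv2.imwrite('pics/tip.png',o[:,:,::-1])
for n,im in(('s',s),('t',t)):print(n,[(np.round(x["point"]),round(x["score"],2),atz(x["point"],im,.019)) for x in place_of('done0_c',im)[:4]])
```

```text
pos [0.4168 0.2631 0.2051] head 90.4 w 0.0198 t 13.2 F [16.8981 -0.975   5.353 ] q [ 0.4262  0.1734  1.7564 -0.0066  1.1926  0.4217] grip 8.8
  shift [ -2.3 166.2   1.4] turn 0.4
s [(array([261., 172.]), 0.53, array([0.5804, 0.6667, 0.019 ])), (array([243., 212.]), 0.46, array([0.4578, 0.1177, 0.019 ]))]
t []
```

View pics/tip.png

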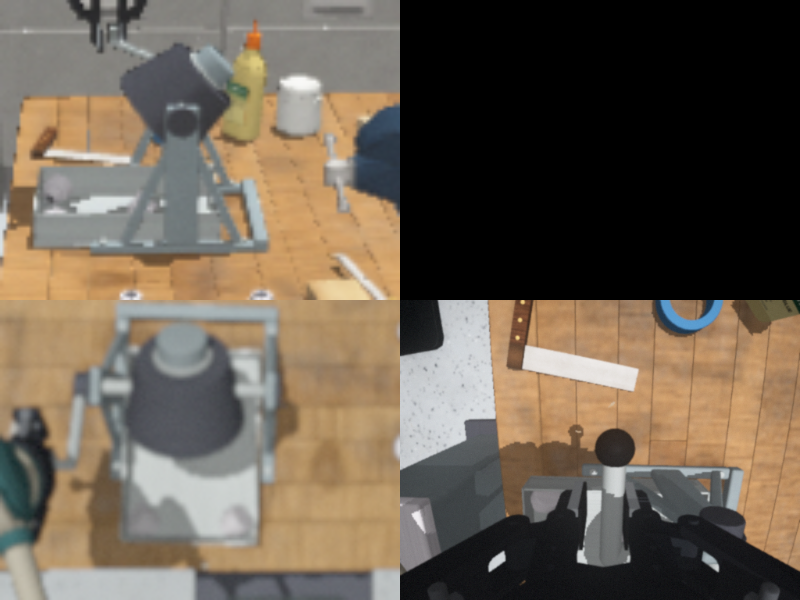

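Tipped fully to the stop: two caps show at the pan's front (crop (150,520), (237,520)) and the third is hidden. I'll wiggle to be safe, then swing back.

>>> apply_moves(
  deltas=[20, 0, 20, -14, 0, 20, 0, 28, -20, 0, 20, 0, 0, 0, 0, 20, 0, 0, 0, 0, 20, 0, 28, -20, 0, 20, 0, 28, -20, 0, 20, 0, 0, 0, 0, 20, 0, 0, 0, 0, 20, 0, 0, 0, 0],
)

```text
clock: 14.25
position: [0.4168, 0.2629, 0.2025]
ee_rot: [0.007, 0.704, 0.71, 0.007]
contact_force: [23.7, 0.3, -11.4]
width: 0.0201
gripper_force: 11.3
```

Run:
```python
from h import *
go([.583,.262,.207],90)
w=get_image('wrist')
s=get_image('side');t=get_image('top')
for n,im in(('s',s),('t',t)):print(n,[(np.round(x["point"]),round(x["score"],2),atz(x["point"],im,.019)) for x in place_of('done0_c',im)[:4]])
o=np.zeros((300,800,3),np.uint8)
o[:,:400]=cv2.resize(s["frame"][180:235,200:285],(400,300),interpolation=2);o[:,400:]=cv2.resize(t["frame"][180:285,155:295],(400,300),interpolation=2)
cv2.imwrite('pics/tip2.png',o[:,:,::-1])
```

```text
pos [0.4168 0.2629 0.2025] head 90.4 w 0.0201 t 14.2 F [ 23.6989   0.3251 -11.361 ] q [ 0.4264  0.1757  1.7606 -0.0076  1.1869  0.4217] grip 11.3
  shift [ -2.1 166.3  -1.2] turn 0.4
s [(array([240., 214.]), 0.38, array([0.4458, 0.0898, 0.019 ]))]
t []
```

View pics/tip2.png

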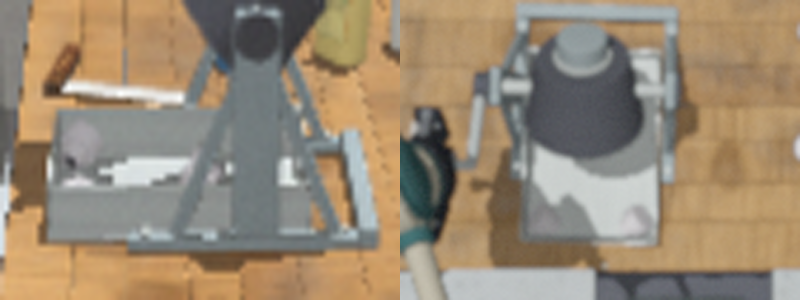

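>>> apply_moves(
  deltas=[20, 0, 18, -12, 0, 20, 0, 26, -23, 0, 20, 0, 35, -33, 0, 20, 0, 46, -42, 0, 20, 0, 57, -49, 0, 20, 0, 70, -54, 0, 20, 0, 83, -57, 0, 20, 0, 97, -58, 0, 20, 0, 110, -57, 0, 20, 0, 123, -54, 0, 20, 0, 136, -49, 0, 20, 0, 147, -42, 0],
)

```text
clock: 15.5
position: [0.5562, 0.2633, 0.2434]
ee_rot: [-0.0, 0.705, 0.709, -0.001]
contact_force: [-1.1, 0.0, 2.0]
width: 0.0198
gripper_force: 1.0
```

>>> apply_moves(
  deltas=[20, 0, 10, 8, 0, 20, 0, 20, 18, 0, 20, 0, 28, 29, 0, 20, 0, 33, 36, 0, 20, 0, 36, 39, 0, 20, 0, 38, 39, 0, 20, 0, 38, 39, 0, 20, 0, 38, 39, 0],
)

```text
clock: 16.17
position: [0.5898, 0.2634, 0.2029]
ee_rot: [-0.003, 0.705, 0.709, -0.004]
contact_force: [-7.9, -0.2, -3.7]
width: 0.0202
gripper_force: 3.6
```

Run:
```python
from h import *
go([.583,.262,.207],90)
t=get_image('top')
print([(np.round(x["point"]),round(x["score"],2),atz(x["point"],t,.019)) for x in place_of('done0_c',t)[:4]])
cv2.imwrite('pics/up.png',cv2.resize(t["frame"][180:285,155:295],(500,375),interpolation=2)[:,:,::-1])
```

```text
pos [0.5898 0.2634 0.2029] head 90.4 w 0.0202 t 16.2 F [-7.9478 -0.204  -3.6613] q [0.3116 0.4129 1.4091 0.0016 1.3293 0.3045] grip 3.6
  shift [-1.4 -6.8 -4. ] turn 0.4
[]
```

View pics/up.png

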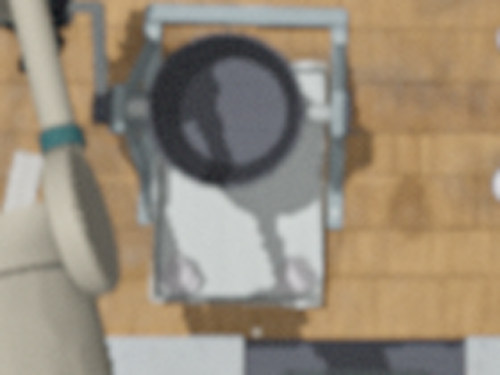

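The bowl is upright and empty (only a shadow inside); caps show in the pan at (188,275) and (298,272). Let go of the lever and move over the raw caps.

>>> apply_moves(
  deltas=[20, 0, -7, 0, 0, 50, 0, -7, 0, 0, 50, 0, -7, 0, 0, 50, 0, -7, 0, 0, 50, 0, -7, -35, 0, 50, 0, -7, -70, 0, 50, 0, -7, -100, 0, 50, 0, -7, -100, 0],
)

```text
clock: 16.93
position: [0.5901, 0.2646, 0.3135]
ee_rot: [0.004, 0.705, 0.709, 0.007]
contact_force: [0.8, 0.1, 1.1]
width: 0.0498
gripper_force: 0.0
```

>>> apply_moves(
  deltas=[60, -463, -85, 0, 0, 60, -463, -85, 0, 0, 60, -463, -85, 0, 0, 60, -463, -85, 0, 0, 60, -463, -85, 0, 0, 60, -463, -85, 0, 0, 60, -463, -85, 0, 0, 60, -463, -85, 0, 0, 60, -463, -85, 0, 0, 60, -463, -85, 0, 0, 60, -463, -85, 0, 0, 60, -463, -85, 0, 0],
)

```text
clock: 17.93
position: [0.5038, -0.2059, 0.3053]
ee_rot: [0.002, 0.707, 0.708, -0.001]
contact_force: [0.9, 0.2, 0.1]
width: 0.0603
gripper_force: 0.0
```

>>> apply_moves(
  deltas=[60, 0, 0, 0, 0, 60, 0, 0, 0, 0, 60, 0, 0, 0, 0],
)

```text
clock: 18.18
position: [0.5049, -0.1988, 0.3053]
ee_rot: [-0.0, 0.705, 0.71, 0.001]
contact_force: [0.6, 0.7, 0.6]
width: 0.0601
gripper_force: 0.0
```

```bash
cat > look.py <<'E'
from h import *
import sys
w=get_image('wrist');save(w,sys.argv[1])
L=[]
for r in find_in('raw0_c',w)+place_of('raw0_c',w): print('  net',np.round(r["point"]),round(r["score"],2),atz(r["point"],w,.015))
g=cv2.cvtColor(w["frame"],cv2.COLOR_RGB2HSV); m=((g[...,1]<40)&(g[...,2]>130)).astype(np.uint8)
m=cv2.morphologyEx(m,cv2.MORPH_CLOSE,np.ones((7,7)))
n,_,st,c=cv2.connectedComponentsWithStats(m)
for i in range(1,n):
    if 150<st[i,4]<3000 and .6<st[i,2]/st[i,3]<1.6: print('blob',c[i],st[i,2:],atz(c[i],w,.018))
go([.5,-.2,.3],90)
E
python3 look.py w4
```

```text
net [316. 115.] 0.73 [ 0.5744 -0.1429  0.015 ]
  net [312. 115.] 0.78 [ 0.5696 -0.1428  0.015 ]
blob [200.7457 112.3017] [ 30  30 633] [ 0.4332 -0.1404  0.018 ]
blob [316.2315 118.1823] [ 29  29 609] [ 0.5744 -0.1466  0.018 ]
blob [500.2192 148.8769] [ 25  20 333] [ 0.8216 -0.1797  0.018 ]
blob [221.9374 183.993 ] [ 26  27 431] [ 0.4572 -0.2301  0.018 ]
blob [296.2475 189.4319] [ 28  28 602] [ 0.5527 -0.2367  0.018 ]
blob [244.4145 288.5011] [  86   55 1884] [ 0.485  -0.3809  0.018 ]
blob [110.6378 370.039 ] [ 39  36 820] [ 0.2699 -0.5346  0.018 ]
pos [ 0.505  -0.1984  0.3054] head 90.5 w 0.0602 t 18.3 F [-0.5072 -0.4563  0.2047] q [-0.5029  0.1995  1.4687  0.0006  1.4732 -0.5117] grip 0.0
  shift [-1.6 -5.   5.4] turn 0.5
```

View pics/w4.png

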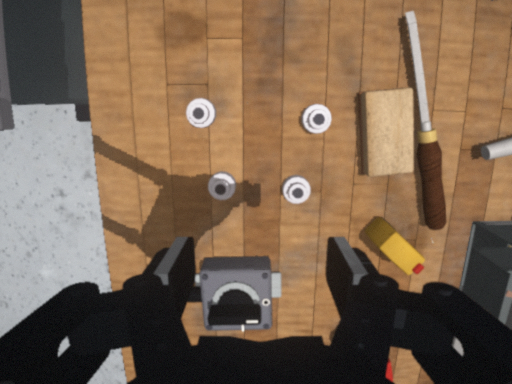

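Wrist view: raw caps at (200,112), (316,118), (222,185), (296,189). The blob positions match the top view to within a few mm. First cap: A (0.433,-0.140).

>>> apply_moves(
  deltas=[60, 30, -36, 20, 0, 60, 58, -71, 60, 0, 60, 58, -71, 100, 0, 60, 58, -71, 140, 0, 60, 58, -71, 180, 0, 60, 58, -71, 220, 0, 60, 58, -71, 255, 0, 60, 58, -71, 275, 0, 60, 58, -71, 285, 0, 60, 58, -71, 285, 0, 30, 58, -71, 285, 0, 20, 58, -71, 285, 0],
  squeeze=40,
)

```text
clock: 19.33
position: [0.4343, -0.1422, 0.0213]
ee_rot: [0.001, 0.704, 0.71, 0.0]
contact_force: [-1.1, -0.7, 0.7]
width: 0.0368
gripper_force: 0.4
```

>>> apply_moves(
  deltas=[20, 0, 0, 0, 0, 20, 0, 0, 0, 0, 20, 0, 0, 0, 0, 20, 0, 0, -30, 0, 20, 0, 0, -70, 0, 20, 0, 0, -110, 0, 20, 0, 0, -150, 0, 20, 0, 0, -190, 0, 20, 0, 0, -230, 0],
)

```text
clock: 20.08
position: [0.4325, -0.1421, 0.2528]
ee_rot: [0.001, 0.705, 0.709, 0.0]
contact_force: [0.1, -0.1, -0.8]
width: 0.0344
gripper_force: 40.1
```

```bash
python3 -c "
from h import *
go([.487,.135,.262],90)"
```

```text
pos [ 0.4325 -0.1421  0.2528] head 90.4 w 0.0344 t 20.1 F [ 0.0522 -0.1213 -0.7554] q [-0.4705  0.0904  1.7327 -0.      1.3174 -0.4768] grip 40.1
  shift [276.7  56.3  -9.3] turn 0.4
```

>>> apply_moves(
  deltas=[20, 40, 10, -12, 0, 20, 80, 20, -12, 0, 20, 120, 30, -12, 0, 20, 160, 40, -12, 0, 20, 200, 50, -12, 0, 20, 240, 60, -12, 0, 20, 277, 69, -12, 0, 20, 277, 69, -12, 0, 20, 277, 69, 15, 0, 20, 277, 69, 45, 0, 20, 277, 69, 60, 0, 20, 277, 69, 60, 0],
)

```text
clock: 21.08
position: [0.4974, 0.1344, 0.187]
ee_rot: [-0.002, 0.705, 0.709, -0.003]
contact_force: [-0.6, -0.2, -0.3]
width: 0.0341
gripper_force: 40.2
```

>>> apply_moves(
  deltas=[46, 0, 0, 0, 0, 46, 0, 0, 0, 0, 46, 0, 0, 0, 0, 46, 0, 0, -40, 0, 46, 0, 0, -80, 0, 46, 0, 0, -115, 0],
)

```text
clock: 21.58
position: [0.5008, 0.1349, 0.3088]
ee_rot: [0.001, 0.705, 0.709, 0.001]
contact_force: [0.7, 0.4, 0.0]
width: 0.0459
gripper_force: 0.0
```

```bash
python3 -c "
from h import *
go([.574,-.146,.25],90)
t=get_image('top');save(t,'t5')
for q,z in (('raw0_c',.15),('bowl_mouth',.212)):
  print([(np.round(x['point']),round(x['score'],2),atz(x['point'],t,z)) for x in place_of(q,t)[:5]])
"
```

```text
pos [0.5008 0.1349 0.3088] head 90.4 w 0.0459 t 21.6 F [0.7481 0.3639 0.0215] q [0.129  0.1593 1.5117 0.0001 1.4673 0.1228] grip 0.0
  shift [-281.4   71.3   58.9] turn 0.4
[(array([299., 191.]), 0.44, array([ 0.5632, -0.1257,  0.15  ]))]
[(array([215., 211.]), 0.8, array([0.4967, 0.1312, 0.212 ]))]
```

>>> apply_moves(
  deltas=[60, -330, 7, 4, 0, 60, -330, 7, 4, 0, 60, -330, 7, 4, 0, 60, -330, 7, 4, 0, 60, -330, 7, 4, 0, 60, -330, 7, 4, 0, 60, -330, 7, 4, 0, 60, -330, 7, 4, 0, 60, -330, 7, 4, 0, 60, -330, 7, 4, 0, 60, -330, 7, 4, 0, 60, -330, 7, 4, 0],
)

```text
clock: 22.73
position: [0.5093, -0.1935, 0.3011]
ee_rot: [-0.001, 0.704, 0.71, 0.0]
contact_force: [-0.4, -0.3, -0.3]
width: 0.0602
gripper_force: 0.0
```

```bash
python3 look.py w5
```

```text
net [310. 120.] 0.97 [ 0.571 -0.143  0.015]
blob [313.1304 122.8438] [ 30  29 621] [ 0.5742 -0.1467  0.018 ]
blob [499.4337 153.5552] [ 26  20 362] [ 0.8222 -0.1798  0.018 ]
blob [218.7525 188.8485] [ 26  27 396] [ 0.4576 -0.2302  0.018 ]
blob [293.1843 193.9195] [ 28  29 559] [ 0.5526 -0.2362  0.018 ]
blob [241.9442 293.4992] [  78   51 1847] [ 0.4858 -0.3811  0.018 ]
blob [108.5259 370.7845] [ 36  35 696] [ 0.2727 -0.5273  0.018 ]
pos [ 0.5096 -0.1934  0.3015] head 90.5 w 0.0601 t 22.9 F [-0.2953 -1.1327 -0.336 ] q [-0.4906  0.2049  1.4712  0.0003  1.4654 -0.4993] grip 0.0
  shift [-6.5 -9.6  1.5] turn 0.5
```

>>> apply_moves(
  deltas=[60, 23, 32, 20, 0, 60, 46, 65, 60, 0, 60, 46, 65, 100, 0, 60, 46, 65, 140, 0, 60, 46, 65, 180, 0, 60, 46, 65, 220, 0, 60, 46, 65, 250, 0, 60, 46, 65, 270, 0, 60, 46, 65, 280, 0, 60, 46, 65, 280, 0, 30, 46, 65, 280, 0, 20, 46, 65, 280, 0],
)

```text
clock: 23.88
position: [0.5759, -0.1487, 0.0233]
ee_rot: [0.002, 0.705, 0.71, 0.001]
contact_force: [-0.3, -0.6, 0.7]
width: 0.0368
gripper_force: 0.4
```

>>> apply_moves(
  deltas=[20, 0, 0, 0, 0, 20, 0, 0, 0, 0, 20, 0, 0, 0, 0, 20, 0, 0, -30, 0, 20, 0, 0, -70, 0, 20, 0, 0, -110, 0, 20, 0, 0, -150, 0, 20, 0, 0, -190, 0, 20, 0, 0, -235, 0],
)

```text
clock: 24.63
position: [0.5735, -0.1483, 0.2554]
ee_rot: [0.0, 0.705, 0.709, 0.0]
contact_force: [0.7, -0.5, -1.5]
width: 0.034
gripper_force: 40.1
```

```bash
python3 -c "
from h import *
go([.500,.105,.262],90)"
```

```text
pos [ 0.5735 -0.1483  0.2554] head 90.4 w 0.0340 t 24.6 F [ 0.7031 -0.4534 -1.5376] q [-0.3704  0.2981  1.4552 -0.      1.3879 -0.3768] grip 40.1
  shift [253.7 -71.8  -6.7] turn 0.4
```

>>> apply_moves(
  deltas=[20, 40, -12, -10, 0, 20, 80, -24, -10, 0, 20, 120, -36, -10, 0, 20, 160, -48, -10, 0, 20, 200, -60, -10, 0, 20, 230, -68, -10, 0, 20, 254, -72, -10, 0, 20, 254, -72, -10, 0, 20, 254, -72, 20, 0, 20, 254, -72, 48, 0, 20, 254, -72, 58, 0, 20, 254, -72, 58, 0],
)

```text
clock: 25.63
position: [0.4986, 0.1044, 0.1927]
ee_rot: [-0.002, 0.705, 0.709, -0.002]
contact_force: [-0.8, -0.5, -0.6]
width: 0.0341
gripper_force: 40.2
```

>>> apply_moves(
  deltas=[46, 0, 0, 0, 0, 46, 0, 0, 0, 0, 46, 0, 0, 0, 0, 46, 0, 0, -40, 0, 46, 0, 0, -80, 0, 46, 0, 0, -110, 0, 46, 0, 0, -110, 0],
)

```text
clock: 26.22
position: [0.5045, 0.1053, 0.3134]
ee_rot: [0.005, 0.705, 0.709, 0.006]
contact_force: [0.8, -0.3, 0.9]
width: 0.0458
gripper_force: 0.0
```

>>> apply_moves(
  deltas=[60, -300, 7, 4, 0, 60, -300, 7, 4, 0, 60, -300, 7, 4, 0, 60, -300, 7, 4, 0, 60, -300, 7, 4, 0, 60, -300, 7, 4, 0, 60, -300, 7, 4, 0, 60, -300, 7, 4, 0, 60, -300, 7, 4, 0, 60, -300, 7, 4, 0, 60, -300, 7, 4, 0],
)

```text
clock: 27.13
position: [0.5095, -0.1935, 0.3013]
ee_rot: [-0.0, 0.704, 0.71, 0.001]
contact_force: [-0.1, -0.6, 0.3]
width: 0.0601
gripper_force: 0.0
```

```bash
python3 look.py w6; python3 -c "
from h import *
t=get_image('top');cv2.imwrite('pics/b6.png',cv2.resize(t['frame'][165:290,150:290],(600,536),interpolation=2)[:,:,::-1])"
```

```text
blob [499.2115 153.1264] [ 27  21 364] [ 0.8227 -0.1795  0.018 ]
blob [218.044  188.8509] [ 25  26 409] [ 0.4572 -0.2303  0.018 ]
blob [292.7331 193.7153] [ 28  29 562] [ 0.5526 -0.2361  0.018 ]
blob [241.6773 293.0637] [  78   52 1853] [ 0.4859 -0.3806  0.018 ]
blob [108.4029 370.9504] [ 36  34 685] [ 0.2728 -0.5277  0.018 ]
pos [ 0.5096 -0.1932  0.3014] head 90.5 w 0.0602 t 27.3 F [-0.2196 -0.158   0.0245] q [-0.4904  0.2048  1.4717  0.0005  1.4647 -0.4991] grip 0.0
  shift [-6.7 -9.7  1.4] turn 0.5
```

View pics/b6.png

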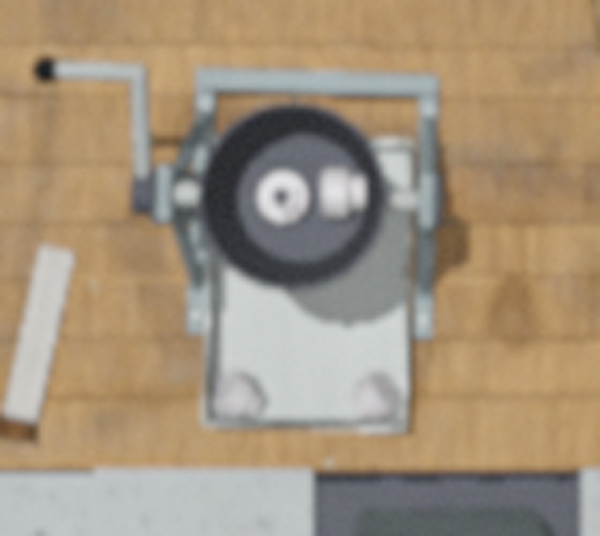

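Top crop: two raw caps in the bowl (281,195) and (342,192), one of them on its side; that's fine. Next: D at (0.553,-0.236).

>>> apply_moves(
  deltas=[60, -22, 21, 20, 0, 60, -43, 42, 60, 0, 60, -43, 42, 100, 0, 60, -43, 42, 140, 0, 60, -43, 42, 180, 0, 60, -43, 42, 220, 0, 60, -43, 42, 250, 0, 60, -43, 42, 270, 0, 60, -43, 42, 281, 0, 60, -43, 42, 281, 0, 30, -43, 42, 281, 0, 20, -43, 42, 281, 0],
)

```text
clock: 28.33
position: [0.5533, -0.238, 0.0217]
ee_rot: [0.002, 0.705, 0.71, 0.0]
contact_force: [-0.1, -0.1, 2.0]
width: 0.0368
gripper_force: 0.0
```

>>> apply_moves(
  deltas=[20, 0, 0, 0, 0, 20, 0, 0, 0, 0, 20, 0, 0, 0, 0, 20, 0, 0, -30, 0, 20, 0, 0, -70, 0, 20, 0, 0, -110, 0, 20, 0, 0, -150, 0, 20, 0, 0, -190, 0, 20, 0, 0, -240, 0],
)

```text
clock: 29.08
position: [0.551, -0.2373, 0.2539]
ee_rot: [0.0, 0.705, 0.709, -0.0]
contact_force: [1.5, -0.2, -1.2]
width: 0.0341
gripper_force: 40.1
```

```bash
python3 -c "
from h import *
go([.488,.123,.262],90)"
```

```text
pos [ 0.551  -0.2373  0.2539] head 90.4 w 0.0341 t 29.1 F [ 1.5366 -0.218  -1.1804] q [-0.5225  0.3106  1.4406 -0.      1.3903 -0.5289] grip 40.1
  shift [360.7 -60.7  -8.1] turn 0.4
```

>>> apply_moves(
  deltas=[20, 40, -6, -10, 0, 20, 80, -12, -10, 0, 20, 120, -19, -10, 0, 20, 160, -26, -10, 0, 20, 200, -33, -10, 0, 20, 240, -40, -10, 0, 20, 280, -46, -10, 0, 20, 320, -53, -10, 0, 20, 360, -60, -10, 0, 20, 360, -60, -10, 0, 20, 360, -60, 20, 0, 20, 360, -60, 45, 0],
)

```text
clock: 30.08
position: [0.49, 0.1231, 0.2074]
ee_rot: [0.001, 0.704, 0.71, 0.002]
contact_force: [0.2, 0.2, -0.3]
width: 0.0343
gripper_force: 40.1
```

>>> apply_moves(
  deltas=[20, 0, 0, 0, 0, 43, 0, 0, 0, 0, 43, 0, 0, 0, 0, 43, 0, 0, 0, 0, 43, 0, 0, -40, 0, 43, 0, 0, -80, 0, 43, 0, 0, -100, 0, 43, 0, 0, -100, 0],
)

```text
clock: 30.75
position: [0.4929, 0.1221, 0.3139]
ee_rot: [0.004, 0.705, 0.709, 0.006]
contact_force: [0.9, 0.8, 0.4]
width: 0.0432
gripper_force: 0.0
```

>>> apply_moves(
  deltas=[60, -317, 20, 4, 0, 60, -317, 20, 4, 0, 60, -317, 20, 4, 0, 60, -317, 20, 4, 0, 60, -317, 20, 4, 0, 60, -317, 20, 4, 0, 60, -317, 20, 4, 0, 60, -317, 20, 4, 0, 60, -317, 20, 4, 0, 60, -317, 20, 4, 0, 60, -317, 20, 4, 0],
)

```text
clock: 31.67
position: [0.5113, -0.1945, 0.3028]
ee_rot: [-0.0, 0.705, 0.709, 0.0]
contact_force: [0.4, 0.3, -0.1]
width: 0.0598
gripper_force: 0.0
```

```bash
python3 look.py w7; python3 -c "
from h import *
t=get_image('top');cv2.imwrite('pics/b7.png',cv2.resize(t['frame'][165:290,150:290],(600,536),interpolation=2)[:,:,::-1])"
```

```text
blob [498.4513 151.4769] [ 28  21 390] [ 0.8239 -0.179   0.018 ]
blob [216.9808 187.8846] [ 25  27 416] [ 0.4573 -0.2304  0.018 ]
blob [241.1265 292.4464] [  78   55 1913] [ 0.4865 -0.3815  0.018 ]
blob [108.2956 371.    ] [ 36  35 680] [ 0.2729 -0.53    0.018 ]
pos [ 0.5115 -0.1936  0.303 ] head 90.5 w 0.0602 t 31.8 F [-0.1592 -0.3412  0.1672] q [-0.4893  0.2071  1.4647  0.0005  1.4695 -0.4974] grip 0.0
  shift [ -6.4 -11.5   3. ] turn 0.5
```

View pics/b7.png

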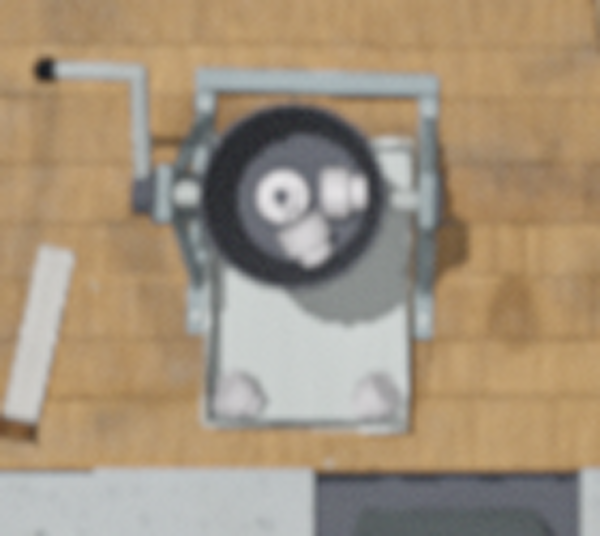

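Three caps are in the bowl (281,195), (342,192), (305,240). The last one is C at (0.457,-0.230); I'll drop it on the free +x side.

>>> apply_moves(
  deltas=[60, -18, -27, 20, 0, 60, -36, -54, 60, 0, 60, -36, -54, 100, 0, 60, -36, -54, 140, 0, 60, -36, -54, 180, 0, 60, -36, -54, 220, 0, 60, -36, -54, 250, 0, 60, -36, -54, 270, 0, 60, -36, -54, 282, 0, 60, -36, -54, 282, 0, 30, -36, -54, 282, 0, 20, -36, -54, 282, 0],
)

```text
clock: 32.87
position: [0.4586, -0.2311, 0.0217]
ee_rot: [0.001, 0.704, 0.71, 0.0]
contact_force: [-1.2, 0.2, 1.5]
width: 0.0368
gripper_force: 0.5
```

>>> apply_moves(
  deltas=[20, 0, 0, 0, 0, 20, 0, 0, 0, 0, 20, 0, 0, 0, 0, 20, 0, 0, -30, 0, 20, 0, 0, -70, 0, 20, 0, 0, -110, 0, 20, 0, 0, -150, 0, 20, 0, 0, -190, 0, 20, 0, 0, -240, 0],
)

```text
clock: 33.62
position: [0.457, -0.2308, 0.2545]
ee_rot: [0.0, 0.705, 0.709, 0.0]
contact_force: [1.1, -0.5, -0.7]
width: 0.0342
gripper_force: 40.1
```

```bash
python3 -c "
from h import *
go([.512,.125,.262],90)"
```

```text
pos [ 0.457  -0.2308  0.2545] head 90.4 w 0.0342 t 33.6 F [ 1.0618 -0.5407 -0.6988] q [-0.6036  0.177   1.6234 -0.      1.341  -0.6099] grip 40.1
  shift [355.4  57.2  -7.5] turn 0.4
```

>>> apply_moves(
  deltas=[20, 40, 6, -10, 0, 20, 80, 12, -10, 0, 20, 120, 19, -10, 0, 20, 160, 26, -10, 0, 20, 200, 33, -10, 0, 20, 240, 40, -10, 0, 20, 280, 46, -10, 0, 20, 320, 52, -10, 0, 20, 355, 57, -10, 0, 20, 355, 57, -10, 0, 20, 355, 57, 20, 0, 20, 355, 57, 43, 0],
)

```text
clock: 34.62
position: [0.5128, 0.1249, 0.2094]
ee_rot: [0.001, 0.704, 0.71, 0.001]
contact_force: [0.2, 0.1, -0.3]
width: 0.0342
gripper_force: 40.2
```

>>> apply_moves(
  deltas=[20, 0, 0, 0, 0, 43, 0, 0, 0, 0, 43, 0, 0, 0, 0, 43, 0, 0, 0, 0, 43, 0, 0, -40, 0, 43, 0, 0, -80, 0, 43, 0, 0, -100, 0, 43, 0, 0, -100, 0],
)

```text
clock: 35.28
position: [0.5157, 0.1242, 0.3168]
ee_rot: [0.004, 0.705, 0.709, 0.006]
contact_force: [0.5, 0.2, 1.4]
width: 0.043
gripper_force: 0.0
```

>>> apply_moves(
  deltas=[60, -467, -43, 4, 0, 60, -467, -43, 4, 0, 60, -467, -43, 4, 0, 60, -467, -43, 4, 0, 60, -467, -43, 4, 0, 60, -467, -43, 4, 0, 60, -467, -43, 4, 0, 60, -467, -43, 4, 0, 60, -467, -43, 4, 0, 60, -467, -43, 4, 0, 60, -467, -43, 4, 0, 60, -467, -43, 4, 0],
)

```text
clock: 36.28
position: [0.4714, -0.3498, 0.3051]
ee_rot: [0.002, 0.707, 0.708, -0.002]
contact_force: [0.1, -0.3, -1.2]
width: 0.0599
gripper_force: 0.0
```

```bash
python3 -c "
from h import *
go([.4745,-.384,.25],182)
t=get_image('top');s=get_image('side');w=get_image('wrist')
for n,im in(('s',s),('t',t),('w',w)):
  for q,z in(('handle_grip',.075),('done0_c',.02),('bowl_mouth',.212),('raw0_c',.015)):print(n,q,[(np.round(x['point']),round(x['score'],2),atz(x['point'],im,z)) for x in place_of(q,im)[:3]])
o=np.zeros((600,800,3),np.uint8)
o[:300,:400]=cv2.resize(t['frame'][180:270,160:280],(400,300),interpolation=2);o[:300,400:]=cv2.resize(s['frame'][165:240,200:300],(400,300),interpolation=2);o[300:,:400]=cv2.resize(w['frame'],(400,300))
cv2.imwrite('pics/b8.png',o[:,:,::-1])"
```

```text
pos [ 0.4714 -0.3498  0.3051] head 90.1 w 0.0599 t 36.3 F [ 0.1337 -0.3489 -1.2122] q [-0.7549  0.2676  1.3776 -0.0034  1.4933 -0.7559] grip 0.0
  shift [-34.    3.   55.2] turn -91.9
s handle_grip [(array([253., 261.]), 0.55, array([ 0.4668, -0.3929,  0.075 ]))]
s done0_c [(array([240., 211.]), 0.44, array([0.4475, 0.1234, 0.02  ]))]
s bowl_mouth [(array([255., 168.]), 0.84, array([0.508 , 0.1136, 0.212 ]))]
s raw0_c []
t handle_grip [(array([371., 219.]), 0.75, array([ 0.4731, -0.3796,  0.075 ])), (array([218., 212.]), 0.56, array([0.4984, 0.1323, 0.075 ]))]
t done0_c [(array([303., 166.]), 0.63, array([ 0.6624, -0.1601,  0.02  ])), (array([236., 259.]), 0.56, array([0.3345, 0.0734, 0.02  ]))]
t bowl_mouth [(array([216., 210.]), 0.94, array([0.5008, 0.1286, 0.212 ]))]
t raw0_c [(array([231., 210.]), 0.51, array([0.5044, 0.0948, 0.015 ]))]
w handle_grip [(array([262., 206.]), 0.78, array([ 0.4755, -0.3898,  0.075 ]))]
w done0_c []
w bowl_mouth []
w raw0_c []
```

View pics/b8.png

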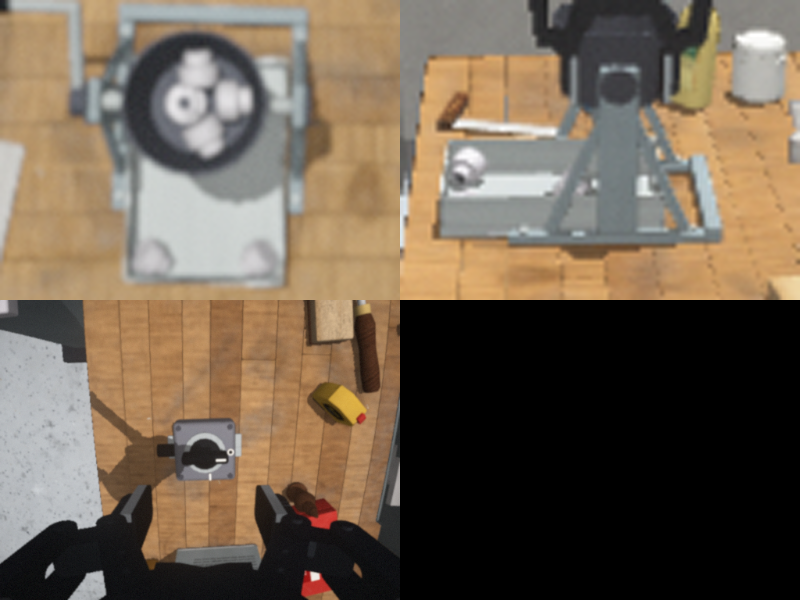

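Top crop: all four raw caps in the bowl around (205,100). In the pan, two finished caps sit at the front and the third shows low through the struts in the side crop (565,187). The wrist inset shows the isolator at (205,452), pointer still at +x, so it is off.

>>> apply_moves(
  deltas=[60, -35, 3, 55, -92, 60, -35, 3, 55, -92, 60, -35, 3, 55, -92, 60, -35, 3, 55, -92, 60, -35, 3, 55, -92, 60, -35, 3, 55, -92, 60, -35, 3, 55, -92, 60, -35, 3, 55, -92, 60, -35, 3, 55, -92, 60, -35, 3, 55, -92, 60, -35, 3, 55, -92, 60, -35, 3, 55, -92],
)

```text
clock: 38.03
position: [0.4758, -0.3781, 0.2502]
ee_rot: [-0.0, 0.029, 1.0, 0.0]
contact_force: [-0.5, -0.3, 0.2]
width: 0.0599
gripper_force: 0.0
```

>>> apply_moves(
  deltas=[60, 0, 0, 0, -6, 60, 0, 0, 0, -6, 60, 0, 0, 0, -6, 60, 0, 0, 0, -6],
)

```text
clock: 38.37
position: [0.4757, -0.3781, 0.2503]
ee_rot: [0.0, -0.019, 1.0, 0.0]
contact_force: [0.7, -0.1, -0.4]
width: 0.0601
gripper_force: 0.0
```

```bash
python3 -c "
from h import *
w=get_image('wrist')
print([(np.round(x['point']),round(x['score'],2),atz(x['point'],w,.075)) for x in place_of('handle_grip',w)[:3]])
go([.4745,-.385,.078],182)"
```

```text
[(array([254., 176.]), 0.67, array([ 0.4743, -0.3846,  0.075 ]))]
pos [ 0.4757 -0.3781  0.2503] head -177.8 w 0.0598 t 38.5 F [ 0.8328 -0.3141  0.1511] q [-0.786   0.3242  1.4293  0.0001  1.3881 -2.3958] grip 0.0
  shift [  1.5  -6.9 172.3] turn 0.2
```

>>> apply_moves(
  deltas=[60, 1, -7, 35, 0, 60, 1, -7, 75, 0, 60, 1, -7, 115, 0, 60, 1, -7, 150, 0, 60, 1, -7, 172, 0, 60, 1, -7, 172, 0, 30, 1, -7, 172, 0, 0, 1, -7, 172, 0, 0, 1, -7, 172, 0, 0, 1, -7, 172, 0, 0, 1, -7, 172, 0, 0, 1, -7, 172, 0],
)

```text
clock: 39.47
position: [0.4762, -0.3848, 0.0808]
ee_rot: [0.002, -0.02, 1.0, -0.0]
contact_force: [0.6, 3.2, 5.6]
width: 0.013
gripper_force: 40.6
```

>>> apply_moves(
  deltas=[0, 0, 0, 0, 7, 0, 0, 0, 0, 14, 0, 0, 0, 0, 21, 0, 0, 0, 0, 28, 0, 0, 0, 0, 35, 0, 0, 0, 0, 42, 0, 0, 0, 0, 49, 0, 0, 0, 0, 56, 0, 0, 0, 0, 63, 0, 0, 0, 0, 70, 0, 0, 0, 0, 77, 0, 0, 0, 0, 79],
)

```text
clock: 40.47
position: [0.4744, -0.3872, 0.0808]
ee_rot: [0.001, 0.622, 0.783, -0.002]
contact_force: [-4.5, -2.8, 5.4]
width: 0.0135
gripper_force: 40.5
```

>>> apply_moves(
  deltas=[0, 0, 0, 0, 0, 60, 0, 0, 0, 0, 60, 0, 0, 0, 0, 60, 0, 0, 0, 0, 60, 0, 0, 0, 0, 60, 0, 0, -40, 0, 60, 0, 0, -80, 0, 60, 0, 0, -120, 0, 60, 0, 0, -160, 0, 60, 0, 0, -200, 0, 60, 0, 0, -220, 0, 60, 0, 0, -220, 0],
)

```text
clock: 41.47
position: [0.4771, -0.3867, 0.3049]
ee_rot: [0.006, 0.62, 0.784, -0.001]
contact_force: [0.5, -0.2, 0.6]
width: 0.06
gripper_force: 0.0
```

```bash
python3 -c "
from h import *
go([.4745,-.385,.078],102)
w=get_image('wrist');save(w,'w9')"
```

```text
pos [ 0.4771 -0.3867  0.3049] head 103.3 w 0.0600 t 41.5 F [ 0.5035 -0.2322  0.5925] q [-0.7946  0.3051  1.3246  0.0003  1.4997 -1.0275] grip 0.0
  shift [  4.6  -3.6 226.8] turn 1.3
```

View pics/w9.png

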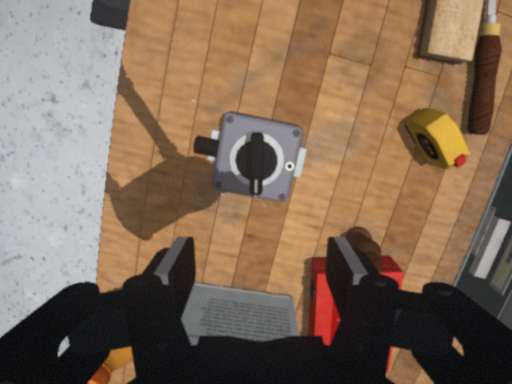

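The pointer is back at the stroke mark (257,190), so the isolator is on and the arm is clear. Handing in.

```bash
python3 -c "
from rig import *
print(sign_off())"
```

```text
the job is handed in; nothing more can be done
None
```

I changed the batch and handed it in, with no verdict returned: isolator off, bowl tipped and swung upright empty, all four raw caps in the bowl, isolator back on; two finished caps were clearly in the pan, and the third I saw only partly, through the stand's struts.

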